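# Tip a reference capacitor out of its fitted case and shut the case

## Robot

A 6-joint arm with a two-finger parallel gripper is mounted at the origin on the work surface. World frame = base frame: x ahead of the robot, y to its left, z up, the work surface at z = 0. Lengths are in m, angles in rad, forces in N, time in s.
With the tool pointing down it reaches from about 0.325 to 0.775 m from the base axis. Payload 5.5 kg.
Tool frame: the origin (TCP) lies at the very end of the fingers, on their centre line; the grasp point (between the pads) lies 19 mm behind it; z points along the fingers, y is the direction in which the jaws open and shut (so a half turn about z gives the same grasp; the last joint's range is limited). The gripper opens to 85 mm and grips with 20 to 120 N. Pads are 22 mm wide; open, the fingers measure 114 mm over their backs; the gripper's body (76 mm by 85 mm) begins 54 mm behind the grasp point. The pads swing forward as they close: fully open they stand 13 mm farther back than shut.
Start: joints at [-1.258, 0.091, 1.231, -0, 1.82, -0.057], TCP at [0.217, -0.559, 0.231] pointing down, gripper open.
Joint ranges: [-2.87, 2.87], [-0.86, 2.18], [0.17, 2.46], [-1.51, 4.65], [0.06, 2.69], [-2.65, 2.65]. Speed limits (rad/s): [2.57, 2.57, 3.01, 3.14, 3.14, 3.14].

## Interface

Orientations are given as a 3x3 rotation matrix whose columns are the frame's x, y, z axes.
In Python, from plant import env, snapshot, workorder gives the robot as it stands.
- The arm moves only by the shell command python3 -m pendant 'ROWS' [FORCE]. ROWS is a JSON object of lists of equal length, an entry for each row: "offset": the shift along the tool's x, y, z in mm, a list of three; "delta_rot": the turn, a rotation vector about the tool's x, y, z in rad, a list of three; "fingers": the closure in counts, from 0 (fully open) to 255 (shut). In form: {"offset": [[x, y, z], ...], "delta_rot": [[rx, ry, rz], ...], "fingers": [fingers, ...]}. A call has 1 to 20 rows; each row shifts and turns the commanded pose from where the row before left it, along the tool's axes as they then stand; what a row does not reach is not made up. A row lasts 1/10 s, in which the tool goes at most 50 mm and 8.59 degrees, less where a joint would pass 70% of its speed; a pose out of reach is approached as far as the arm can. A call with a gripper value outside its range is refused whole. The fingers move at their own pace and stop on an object; FORCE is the grip in N (left out, the last holds). Time passes only in rows, so rows that do not move let the fingers close. It gives the time, the measured TCP pose, the force and the opening at its end, in the units of the state.
- env.read_state(): the state, without advancing time (a new reading comes with each control period).
- snapshot(name): name is "side" or "top"; returns a dict with "color" (480x640x3 uint8, blue, green, red), "intrinsics" (3x3 intrinsics, pixels), "R" (3x3) and "t" (3): a world point X has camera coordinates R X + t. Camera axes: x right, y down, z forward; pixel columns grow to the right and rows downward; lengths in m; the calibration is good to about 2 mm. A picture is of the moment at which its call begins. There is no depth.
- workorder.hand_in(): hands the job in, once; it reports no verdict.
The state is a dict: "t": time; "q": joint angles; "qd": joint speeds; "tau": joint torques, N m; "position": TCP position; "tcp_rot": TCP orientation; "wrist_force": force on the tool from outside, world axes, zero at the start; "ft_torque": the same for the moment, N m; "opening": finger opening in m.
Only numpy, scipy, OpenCV 4.12 (cv2) and the standard library are available. Lean on these libraries where they do the work, as an engineer would, in place of code of your own. Each camera call takes 0.05 s, during which the arm holds its last target. There are 200 camera calls.

## Task

Take the reference capacitor, the brown block with two brass contacts, out of its flush nest in the fitted case: press down the end that has the hollow beside it so that the block tips up, then lift it out and lay it flat, contacts up and lengthwise, on the middle of the cork pad of the oak test board, without dropping it. Then gently shut the lid of the case until the two halves meet. Leave the block with three contacts in its nest, the toggle switch off and everything else on the bench as it stands.

Things in the scene. Friction and masses are not known exactly. Their poses are not given: they have to be found in the camera images.
- case: lower half of a dark wooden instrument case, fixed, 160 mm (its x) by 160 mm (its y) by 56 mm high, grey felt top. Origin: centre of its underside. Lid hinged along the top edge of its +x side. Two equal nests sunk in the top, centred at y = -40 and +40 mm, each 44 mm wide, from x = +29 to -67 mm. Nest floor: level at z = 32 mm from x = +29 to -20, then sloping down 40 degrees towards -x
- rock_line (a point): point at case (-20, 0, 32) mm, on the line along the case's y where both nest floors change from level to slope. Push a block's -x end down and it rocks about this line, passes its balance at 23 degrees and then stays lying on the slope at 40 degrees (0.698 rad), slid 0 to 5 mm down it: -x end low, +x end raised, that end's top edge 22 to 24 mm above the felt
- felt (a point): point at case (-20, 0, 56) mm, on the felt top between the nests. A seated block is flush with the felt, with 2 mm of play at its sides and +x end and a 10 mm gap (the hollow) beyond its -x end
- case_hinge (a point): middle of the lid's hinge line, in the case's frame at (80, 0, 56) mm; the hinge line is the case's y axis direction
- lid (a joint): opening of the lid (upper half of the case), rad: 0 = shut, rims together; 1.26 = its stop. Starts at 1.13 to 1.24, leaning over the back of the case. The stiff hinge holds it at any angle; 2 to 3 N at the free edge moves it. A wooden shell 160 by 160 mm, 24 mm deep, 0.26 kg; shut, its flat outer face is 24 mm above the hinge line
- lid_edge (a point): middle of the free edge of the lid's outer face (160 mm from the hinge line, 24 mm out)
- block: the reference capacitor to be taken: mottled brown bakelite block 84 mm (its x) by 40 mm (its y) by 24 mm high with two small flat brass discs on its top (24 mm either side of the middle along x), about 0.18 kg. Origin: centre of its underside. Starts in one of the two nests, its x along the case's x, its centre at case x = -15 mm, z = 32 mm
- block3: another reference block, same size and material but with three brass discs in a row; lies in the other nest and must stay there
- board: oak test board, fixed, 200 mm (x) by 260 mm (y), its top 20 mm above the bench. Origin: centre of its underside. It carries a nickel toggle switch at (52, -85) mm, two brass binding posts at (62, -20) and (62, 20) mm up to 44 mm high, and the cork pad
- pad (a point): centre of the top face of the cork pad on the test board, 23 mm above the bench; axes as the board's; the pad is 72 mm along x and 130 mm along y, its long way being y, 3 mm thick
- toggle (a joint): angle of the little toggle switch bat on the test board, 0 = off at the start, 0.84 = on; leave it off
- insulator: ribbed green glass insulator, 74 mm across, 92 mm high, origin under its centre; bystander
- earpiece: chromed headphone earpiece shell, 60 mm across, 22 mm high, origin under its centre; bystander
- valve_base: brown bakelite valve base with pins up, 39 mm across, 42 mm high, standing on the test board, origin under its centre; bystander
- terminal_block: bakelite block 56 by 26 mm with two brass terminal posts, 40 mm high, standing on the test board, origin under its centre; bystander
- screwdriver: screwdriver lying on the bench; bystander
- tin: small metal tin, 54 mm across, 40 mm high, origin under its centre; bystander
Mind the look-alikes: they are no part of the job. What is shaped like the block but green is not meant. Leave any orange look-alike of the block3 alone.

How it is judged:
On the way, in this order (a step that is already met when the one before it is completed fails the run):
1. the two-contact block is tipped up in its nest, one end low and the other raised by more than 28 degrees (angle between block's own z axis and vertical above 0.5 rad and z of block in the frame of case below 0.042 m and x of block in the frame of case between -0.045 and 0 m and angle between the y axis of block and the y axis of case, either way round below 0.15 rad), for 0.2 s.
2. it lies flat on the cork pad, contacts up, and is let go (angle between block's own z axis and vertical below 0.1 rad and z of block in the frame of pad between -0.004 and 0.004 m and horizontal distance between block and pad below 0.036 m and contact force between the fingers and block below 0.05 N), for 0.2 s.
At the end, for the whole second after the job is handed in: two-contact block flat on the pad, contacts up (0.1 rad), centre within 20 mm across and 28 mm along the pad, lengthwise within 0.3 rad, released, at rest; lid shut (below 0.03 rad) and still; three-contact block flat in its nest (within 6 mm) (angle between block's own z axis and vertical below 0.1 rad and z of block in the frame of pad between -0.004 and 0.004 m and x of block in the frame of pad between -0.02 and 0.02 m and y of block in the frame of pad between -0.028 and 0.028 m and angle between the x axis of block and the y axis of pad, either way round below 0.3 rad and linear speed of block below 0.01 m/s and value of joint lid below 0.03 rad and velocity of joint lid between -0.05 and 0.05 rad/s and distance of block3 from where it was at the start of the episode below 0.006 m and angle between block3's own z axis and vertical below 0.08 rad); the robot touches nothing.
It fails at once if the three-contact block is tipped or lifted (beyond 0.2 rad or 8 mm) (angle between block3's own z axis and vertical above 0.2 rad or distance of block3 from where it was at the start of the episode above 0.008 m).
It fails at once if the block is dropped on to the board (let go more than 20 mm above the pad) (horizontal distance between block and pad below 0.08 m and z of block in the frame of pad above 0.02 m and contact force between the fingers and block below 0.02 N).
It fails at once if the lid is slammed (faster than 4 rad/s) (velocity of joint lid below -4 rad/s).
It fails at once if the toggle switch is thrown (value of joint toggle above 0.25 rad).
It fails at once if a bystander is moved by more than 25 mm or tipped over (distance of any of insulator, earpiece, valve_base, terminal_block, screwdriver, tin from where it was at the start of the episode above 0.025 m or angle between any of insulator, valve_base, terminal_block's own z axis and vertical above 0.6 rad).
It also fails if it takes over 58 s, if anything falls off the work surface, if the arm or the gripper's body presses on something with over 40 N, if the wrist force passes 120 N, or if a joint passes its speed limit or range.

## Working session

There is one attempt and no reset: what is moved stays moved. The work goes in short steps, Python scripts to look and compute and a shell command to move; the robot and the scene stay as the last step left them, time stands still between calls to the robot, and variables do not carry over. Pictures are saved under pics/ and viewed, about 8 in all and at most 12, crops included, and the job is handed in when it is done.

```bash
ls; mkdir -p pics; cat > h.py <<'E'
import numpy as np, cv2
from plant import env, snapshot, workorder
def ray(s,u,v,z):
    K=np.array(s["intrinsics"]);R=np.array(s["R"]);t=np.array(s["t"])
    d=R.T@np.linalg.inv(K)@np.array([u,v,1.]);c=-R.T@t
    return c+d*(z-c[2])/d[2]
def pix(s,X):
    p=np.array(s["intrinsics"])@(np.array(s["R"])@np.array(X)+np.array(s["t"]));return p[:2]/p[2]
E
python3 - <<'E'
from h import *
for n in("top","side"):
    s=snapshot(n);cv2.imwrite(f"pics/{n}0.png",s["color"]);R=np.array(s["R"]);print(n,-R.T@np.array(s["t"]),R.round(2).tolist(),s["intrinsics"])
st=env.read_state();print(st)
E
```

```text
pics
top [ 0.51019465 -0.04005906  1.27286655] [[-0.02, -1.0, -0.0], [-1.0, 0.02, -0.05], [0.05, 0.0, -1.0]] [[547.72203702   0.         312.26607251]
 [  0.         547.72203702 245.58807108]
 [  0.           0.           1.        ]]
side [ 0.38747686 -0.67612827  0.7775657 ] [[0.96, -0.27, -0.01], [-0.2, -0.68, -0.7], [0.18, 0.68, -0.71]] [[559.22750422   0.         315.1340651 ]
 [  0.         559.22750422 232.85905092]
 [  0.           0.           1.        ]]
{'t': 0.1, 'q': array([-1.25767161e+00,  9.18046820e-02,  1.23178784e+00,  9.83324761e-06,
        1.81980649e+00, -5.66905953e-02]), 'qd': array([-0.00131653, -0.00113251, -0.00541041,  0.00099224,  0.00142304,
        0.00065935]), 'tau': array([ 2.74542581e-03, -4.60217714e+01, -4.19218397e+01,  4.04107357e-05,
        1.06191030e-02,  2.67988281e-05]), 'position': array([ 0.21679246, -0.55918646,  0.23023867]), 'tcp_rot': array([[ 9.32393274e-01,  3.61444993e-01, -5.47350756e-04],
       [ 3.61445390e-01, -9.32391691e-01,  1.72145944e-03],
       [ 1.11867599e-04, -1.80291461e-03, -9.99998368e-01]]), 'wrist_force': array([-0.01631205, -0.12175783, -0.1711954 ]), 'ft_torque': array([ 0.020136  ,  0.04557828, -0.00786689]), 'opening': 0.08548021567457169}
```

View pics/top0.png

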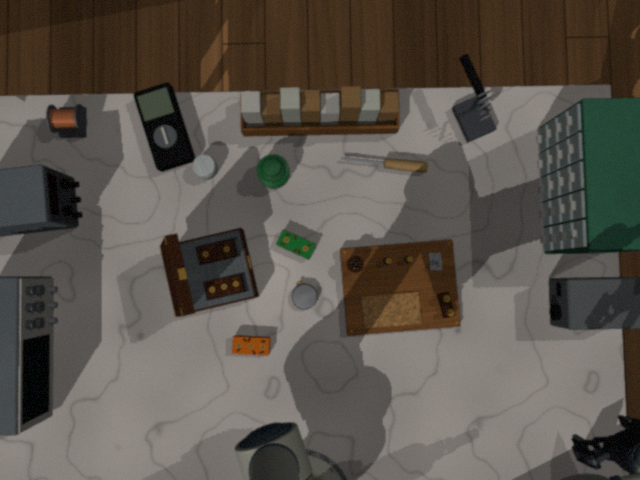

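View pics/side0.png

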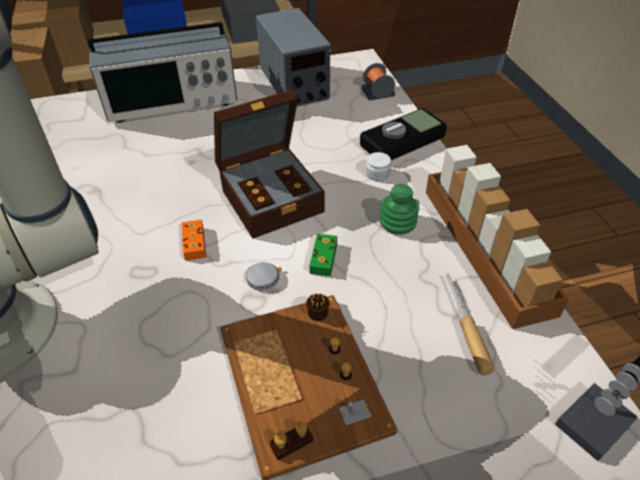

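Top view: the case is at about (210,270), hinge to image-left. Candidates for the block: brown two-disc at (217,252) in its nest; brown three-disc (225,287) in the other nest; green two-disc (296,244) and orange (251,345) loose on the bench. I choose (217,252) and check it in a close crop.

```bash
python3 - <<'E'
from h import *
s=snapshot("top");c=s["color"]
a=cv2.resize(c[220:325,150:270],None,fx=5,fy=5,interpolation=cv2.INTER_CUBIC)
a=cv2.convertScaleAbs(a,alpha=1.8,beta=20)
cv2.imwrite("pics/case.png",a)
# pad mask
hsv=cv2.cvtColor(c,cv2.COLOR_BGR2HSV)
for (x,y) in [(390,308),(352,320),(440,305),(240,290),(250,230)]: print((x,y),hsv[y,x])
# felt: grey low saturation dark
roi=np.zeros(c.shape[:2],np.uint8);roi[225:320,160:265]=255
dark=((hsv[...,2]<105)&(roi>0)).astype(np.uint8)
wood=((hsv[...,1]>120)&(hsv[...,0]<25)).astype(np.uint8); 
wb=wood.copy();wb[:,:335]=0;wb[:,470:]=0;wb[:235]=0;wb[345:]=0
for nm,m,z in(("board",wb,.02),("pad",(wb&(hsv[...,2]>120)).astype(np.uint8),.023)):
    m=cv2.morphologyEx(m,cv2.MORPH_OPEN,np.ones((3,3)))
    cs,_=cv2.findContours(m,0,2);k=max(cs,key=cv2.contourArea);r=cv2.minAreaRect(k);b=cv2.boxPoints(r)
    P=np.array([ray(s,*q,z) for q in b]);print(nm,r,P.round(4).tolist(),P.mean(0),np.linalg.norm(P-np.roll(P,1,0),axis=1))
E
```

```text
(390, 308) [ 15 139 112]
(352, 320) [ 13 177  62]
(440, 305) [ 10 140  42]
(240, 290) [ 12 198  40]
(250, 230) [30 14 91]
board ((399.87591552734375, 286.9616394042969), (86.30048370361328, 113.0362548828125), 85.38934326171875) [[0.5707, -0.0998, 0.02], [0.5866, -0.3581, 0.02], [0.3906, -0.3674, 0.02], [0.3749, -0.1112, 0.02]] [ 0.48071342 -0.23412947  0.02      ] [0.1961073  0.2588384  0.19613796 0.25662797]
pad ((396.0, 323.0), (2.0, 2.0), 90.0) [[0.4014, -0.2204, 0.023], [0.4013, -0.225, 0.023], [0.3968, -0.2248, 0.023], [0.3969, -0.2203, 0.023]] [ 0.39909533 -0.22263964  0.023     ] [0.00450513 0.00453059 0.00450507 0.00452969]
```

View pics/case.png

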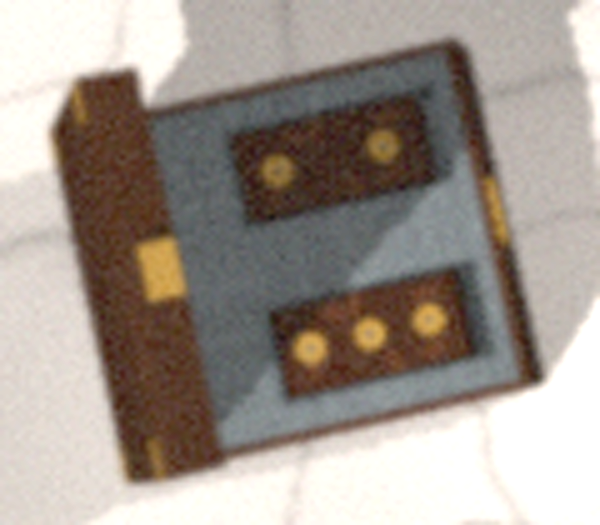

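The crop confirms it: two discs at image (205.4,254.2),(226.4,249.2), with the hollow at image-right (front). block3 discs are at (212,289.8)...(235.6,284).

```bash
cat >> h.py <<'E'
E
python3 - <<'E'
from h import *
s=snapshot("top");c=s["color"]
P=lambda x,y,z=.056: ray(s,150+x/5,220+y/5,z)
a,b=P(277,171),P(382,146);d,e,f=P(310,349),P(370,333),P(428,320)
print("disc sep",np.linalg.norm(a-b),np.linalg.norm(d-f)); m1=(a+b)/2;m2=(d+e+f)/3
print("c1",m1,"c3",m2,"dist",np.linalg.norm(m1-m2))
for v in(a-b,d-f): print(np.degrees(np.arctan2(v[1],v[0])))
v=m1-m2;print("from y",np.degrees(np.arctan2(v[1],v[0]))+90)
f1,f2=P(455,42),P(540,382);v=f1-f2;print("front",f1,f2,np.linalg.norm(v),np.degrees(np.arctan2(v[1],v[0]))+90)
hsv=cv2.cvtColor(c,cv2.COLOR_BGR2HSV)
m=((hsv[...,2]>85)&(hsv[...,1]>90)&(hsv[...,0]<25)).astype(np.uint8);m[:,:350]=0;m[:,450:]=0;m[:275]=0;m[338:]=0
m=cv2.morphologyEx(cv2.morphologyEx(m,cv2.MORPH_CLOSE,np.ones((5,5))),cv2.MORPH_OPEN,np.ones((5,5)))
k=max(cv2.findContours(m,0,2)[0],key=cv2.contourArea);r=cv2.minAreaRect(k);q=cv2.boxPoints(r)
Q=np.array([ray(s,*p,.023) for p in q]);print("pad",r,Q.round(4).tolist(),Q.mean(0),np.linalg.norm(Q-np.roll(Q,1,0),axis=1))
w=Q[np.argsort(Q[:,1])];v=w[2:].mean(0)-w[:2].mean(0);print("pad y dir",np.degrees(np.arctan2(v[1],v[0])))
# side view lid edge: rough
S=snapshot("side");
for p in [(214,105),(296,92)]:
    print([ray(S,*p,z).round(3).tolist() for z in(.18,.2,.22)])
for X in (m1,m2,a,b): print(pix(S,X))
E
```

```text
disc sep 0.04796627766302333 0.05380399108594784
c1 [0.56717064 0.17830435 0.056     ] c3 [0.48893136 0.16137221 0.056     ] dist 0.08005050460140326
102.31925649467581
102.70204459931585
from y 102.21133921716502
front [0.61809426 0.12180932 0.056     ] [0.46628586 0.0859627  0.056     ] 0.15598324051748377 103.28592528414949
pad ((408.66693115234375, 302.39190673828125), (54.87397003173828, 77.7179183959961), 85.36454010009766) [[0.5017, -0.1611, 0.023], [0.5126, -0.3377, 0.023], [0.3887, -0.3437, 0.023], [0.3779, -0.1681, 0.023]] [ 0.44521801 -0.25265079  0.023     ] [0.12399987 0.17697823 0.12401431 0.17601726]
pad y dir 93.53231245908272
[[0.445, 0.293, 0.18], [0.443, 0.26, 0.2], [0.441, 0.228, 0.22]]
[[0.611, 0.293, 0.18], [0.603, 0.261, 0.2], [0.596, 0.228, 0.22]]
[291.14973691 178.73803775]
[254.60701449 191.1990672 ]
[285.96930253 172.12684544]
[296.47028362 185.52803929]
```

```bash
cat >> h.py <<'E'
from scipy.spatial.transform import Rotation as Ro
th=np.radians(102.4)
xc=np.array([np.cos(th),np.sin(th),0]);yc=np.array([-np.sin(th),np.cos(th),0]);zc=np.array([0,0,1.])
C=np.column_stack([xc,yc,zc]);O=np.array([0.525,0.1845,0])
def case(x,y,z): return O+C@np.array([x,y,z])/1000
def tool(tilt,yaw=102.4):  # tool x at yaw, down; tilt: tool z leans toward +x_tool
    a=np.radians(yaw);X=np.array([np.cos(a),np.sin(a),0]);Y=np.array([np.sin(a),-np.cos(a),0])
    t=np.radians(tilt);Z=np.sin(t)*X-np.cos(t)*zc;return np.column_stack([np.cross(Y,Z),Y,Z])
def go(p=None,R=None):
    s=env.read_state();T=np.array(s["tcp_rot"]);q=np.array(s["position"])
    if p is not None: print("off mm (cur tool)",(T.T@(p-q)*1000).round(1))
    if R is not None:
        print("rotvec",Ro.from_matrix(T.T@R).as_rotvec().round(4)); 
        if p is not None: print("off mm (after rot)",(R.T@(p-q)*1000).round(1))
def stat():
    s=env.read_state();c=C.T@(np.array(s["position"])-O)*1000
    print("t",round(s["t"],2),"pos",np.round(s["position"],4),"case",c.round(1),"F",np.round(s["wrist_force"],1),"open",round(s["opening"],4),"q",np.round(s["q"],2))
E
python3 - <<'E'
from h import *
go(case(-50,-40,180),tool(0))
s=snapshot("top")
for n,p in(("pad c",(391,309)),("1",(362,293)),("2",(420,290)),("3",(422,325)),("4",(365,328))): print(n,ray(s,*p,.023))
S=snapshot("side")
for p in[(234,343),(271,331),(301,400),(252,413)]: print(ray(S,*p,.023))
cv2.imwrite("pics/pad.png",cv2.resize(S["color"][310:480,200:400],None,fx=4,fy=3.5,interpolation=cv2.INTER_CUBIC))
E
```

```text
off mm (cur tool) [ 588.1 -526.6   51.3]
rotvec [-8.0000e-04 -8.0000e-04 -1.4174e+00]
off mm (after rot) [610.3 500.7  50.7]
pad c [ 0.4308765  -0.21216643  0.023     ]
1 [ 0.46831336 -0.14725207  0.023     ]
2 [ 0.47260791 -0.27920493  0.023     ]
3 [ 0.39348911 -0.2813746   0.023     ]
4 [ 0.38915647 -0.15214453  0.023     ]
[ 0.39011914 -0.15386764  0.023     ]
[ 0.45180738 -0.147682    0.023     ]
[ 0.46804597 -0.27876946  0.023     ]
[ 0.39489864 -0.27912116  0.023     ]
```

View pics/pad.png

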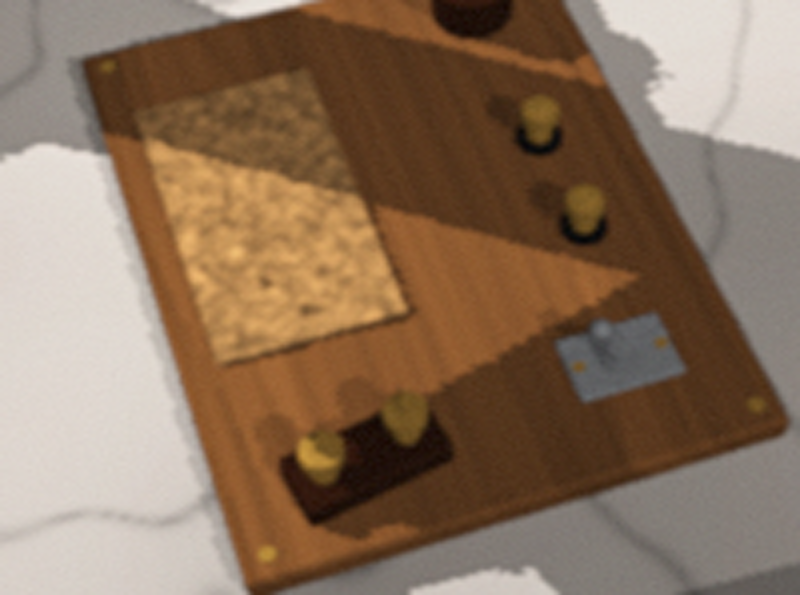

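Pad corners in this crop: (138,115),(306,70),(408,312),(222,363); they agree with the top view, centre about (0.431,-0.214). Now I move over the hollow end.

```bash
python3 -m pendant '{"offset":[[32.7,-29.3,0],[32.7,-29.3,0],[32.7,-29.3,0],[32.7,-29.3,0],[32.7,-29.3,0],[32.7,-29.3,0],[32.7,-29.3,0],[32.7,-29.3,0],[32.7,-29.3,0],[32.7,-29.3,0],[32.7,-29.3,0],[32.7,-29.3,0],[32.7,-29.3,0],[32.7,-29.3,0],[32.7,-29.3,0],[32.7,-29.3,0],[32.7,-29.3,0],[32.7,-29.3,0]],"delta_rot":[[0,0,0],[0,0,0],[0,0,0],[0,0,0],[0,0,0],[0,0,0],[0,0,0],[0,0,0],[0,0,0],[0,0,0],[0,0,0],[0,0,0],[0,0,0],[0,0,0],[0,0,0],[0,0,0],[0,0,0],[0,0,0]],"fingers":[255,255,255,255,255,255,255,255,255,255,255,255,255,255,255,255,255,255]}' 60
python3 -m pendant '{"offset":[[0,0,0],[0,0,0],[0,0,0],[0,0,0],[0,0,0],[0,0,0],[0,0,0],[0,0,0],[0,0,0],[0,0,0]],"delta_rot":[[0,0,-0.1417],[0,0,-0.1417],[0,0,-0.1417],[0,0,-0.1417],[0,0,-0.1417],[0,0,-0.1417],[0,0,-0.1417],[0,0,-0.1417],[0,0,-0.1417],[0,0,-0.1417]],"fingers":[255,255,255,255,255,255,255,255,255,255]}'
python3 - <<'E'
from h import *
stat();go(case(-50,-40,70),tool(0))
S=snapshot("side")
P=np.array([ray(S,200+x/4,310+y/3.5,.023) for x,y in[(138,115),(306,70),(408,312),(222,363)]]);print(P.round(4),P.mean(0),np.linalg.norm(P-np.roll(P,1,0),axis=1))
E
```

```text
t: 2.15
position: [0.5756, 0.1468, 0.2313]
tcp_rot: [[0.932, 0.362, 0.0], [0.362, -0.932, -0.0], [0.0, 0.0, -1.0]]
wrist_force: [1.0, -0.3, 0.7]
opening: -0.0003
t: 3.15
position: [0.575, 0.145, 0.2312]
tcp_rot: [[-0.22, 0.975, -0.0], [0.975, 0.22, -0.0], [-0.0, -0.0, -1.0]]
wrist_force: [0.3, -0.4, 0.3]
opening: 0.0001
t 3.15 pos [0.575  0.145  0.2312] case [-49.3 -40.4 231.2] F [ 0.3 -0.4  0.3] open 0.0001 q [ 0.19  0.07  1.25 -0.    1.82 -0.03]
off mm (cur tool) [ -0.7  -0.4 161.2]
rotvec [-0.0001  0.      0.0054]
off mm (after rot) [ -0.7  -0.4 161.2]
[[ 0.3909 -0.1538  0.023 ]
 [ 0.4608 -0.1482  0.023 ]
 [ 0.4698 -0.2778  0.023 ]
 [ 0.3995 -0.2816  0.023 ]] [ 0.43027575 -0.21537428  0.023     ] [0.12805651 0.07011038 0.12991767 0.07035561]
```

```bash
python3 -m pendant '{"offset":[[-0.7,-0.4,40],[0,0,40],[0,0,40],[0,0,30],[0,0,5],[0,0,0]],"delta_rot":[[0,0,0.005],[0,0,0],[0,0,0],[0,0,0],[0,0,0],[0,0,0]],"fingers":[255,255,255,255,255,255]}'
python3 - <<'E'
from h import *
stat()
S=snapshot("side");T=snapshot("top")
cv2.imwrite("pics/press.png",np.hstack([cv2.resize(S["color"][80:240,200:340],(400,457),interpolation=cv2.INTER_CUBIC),cv2.resize(T["color"][215:330,155:270],(400,457),interpolation=cv2.INTER_CUBIC)]))
E
```

```text
t: 3.8
position: [0.5743, 0.1442, 0.0757]
tcp_rot: [[-0.208, 0.978, -0.002], [0.978, 0.208, -0.0], [0.0, -0.002, -1.0]]
wrist_force: [0.1, 0.1, 0.1]
opening: -0.0001
t 3.8 pos [0.5743 0.1442 0.0757] case [-50.  -39.5  75.7] F [0.1 0.1 0.1] open -0.0001 q [ 0.19  0.1   1.5  -0.    1.55 -0.02]
```

View pics/press.png

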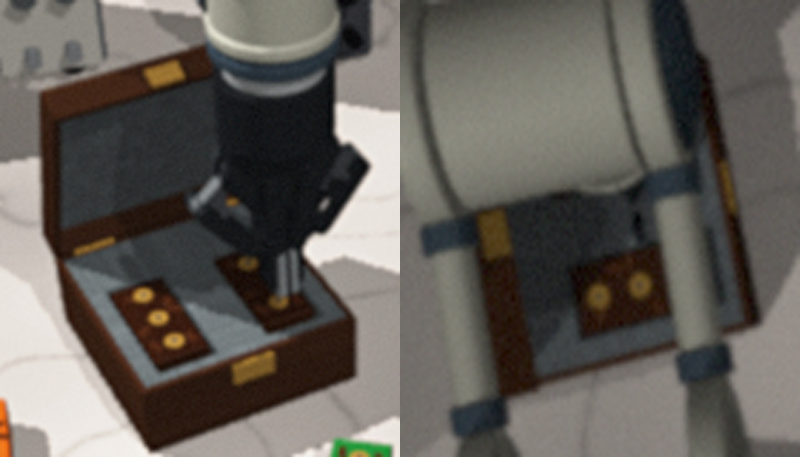

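The tip hangs above the front disc of the two-contact block, at crop (288,298), inside its width. Pressing.

```bash
python3 -m pendant '{"offset":[[0,0,8],[0,0,8],[0,0,4],[0,0,4],[0,0,4],[0,0,0]],"delta_rot":[[0,0,0],[0,0,0],[0,0,0],[0,0,0],[0,0,0],[0,0,0]],"fingers":[255,255,255,255,255,255]}'
python3 -m pendant '{"offset":[[0,0,3],[0,0,3],[0,0,0],[0,0,0]],"delta_rot":[[0,0,0],[0,0,0],[0,0,0],[0,0,0]],"fingers":[255,255,255,255]}'
python3 - <<'E'
from h import *
stat()
S=snapshot("side")
cv2.imwrite("pics/press2.png",cv2.resize(S["color"][80:240,200:340],(600,600),interpolation=cv2.INTER_CUBIC))
E
```

```text
t: 4.5
position: [0.5757, 0.1425, 0.0489]
tcp_rot: [[-0.208, 0.978, 0.002], [0.978, 0.208, -0.003], [-0.003, 0.001, -1.0]]
wrist_force: [0.6, -4.8, 5.2]
opening: -0.0001
t: 4.9
position: [0.5766, 0.1401, 0.0441]
tcp_rot: [[-0.207, 0.978, 0.004], [0.978, 0.207, -0.007], [-0.007, 0.003, -1.0]]
wrist_force: [0.9, -14.0, 7.2]
opening: 0.0001
t 4.9 pos [0.5766 0.1401 0.0441] case [-54.5 -40.9  44.1] F [  0.9 -14.    7.2] open 0.0001 q [ 0.19  0.12  1.54 -0.01  1.49 -0.02]
```

View pics/press2.png

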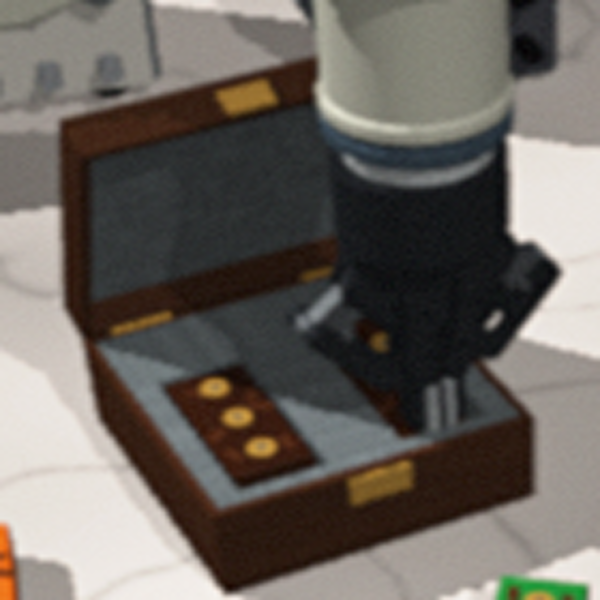

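```bash
python3 -m pendant '{"offset":[[0,0,-10],[0,0,-30],[-20,0,-35],[-25,0,-35],[-25,0,-10],[0,0,0]],"delta_rot":[[0,0,0],[0,0,0],[0,0,0],[0,0,0],[0,0,0],[0,0,0]],"fingers":[255,255,255,255,90,90]}'
python3 - <<'E'
from h import *
stat()
S=snapshot("side");T=snapshot("top")
cv2.imwrite("pics/tip.png",np.hstack([cv2.resize(S["color"][80:240,200:340],(400,457),interpolation=cv2.INTER_CUBIC),cv2.resize(T["color"][215:330,155:270],(400,457),interpolation=cv2.INTER_CUBIC)]))
# grasp pose predictions: block tilted 40 about rock line, slide d
for d in (0,2.5,5):
    t=np.radians(40);ex=np.array([np.cos(t),0,np.sin(t)]);ez=np.array([-np.sin(t),0,np.cos(t)])
    o=np.array([-20,-40,32.])-d*ex
    f=lambda xb,zb:o+(xb+5)*ex+zb*ez
    print(d,"top edge",f(42,24),"grasp tcp xb32,zb12",f(32,12), pix(S,case(*f(24,24))),[pix(S,case(*(f(42,24)+[0,k,0]))).round(1) for k in(-20,20)])
    p=f(32,12)-60*np.array([np.sin(t),0,-np.cos(t)])
    if d==2.5: go(case(*p),tool(40))
E
```

```text
t: 5.55
position: [0.5911, 0.0737, 0.1655]
tcp_rot: [[-0.207, 0.978, 0.005], [0.978, 0.207, -0.0], [-0.001, 0.005, -1.0]]
wrist_force: [-0.3, -0.5, -0.5]
opening: 0.0281
t 5.55 pos [0.5911 0.0737 0.1655] case [-122.4  -40.7  165.5] F [-0.3 -0.5 -0.5] open 0.0281 q [ 0.07  0.07  1.37 -0.    1.7  -0.14]
0 top edge [  0.57718619 -40.          80.59608429] grasp tcp xb32,zb12 [  0.63019308 -40.          64.97567488] [290.52523359 173.14525511] [array([296.2, 161.8]), array([278.2, 167.8])]
2.5 top edge [ -1.33792491 -40.          78.98911527] grasp tcp xb32,zb12 [ -1.28491803 -40.          63.36870585] [290.98192479 174.30491184] [array([296.6, 163. ]), array([278.7, 169. ])]
off mm (cur tool) [79.9 -0.1 52.7]
rotvec [ 0.002   0.6971 -0.006 ]
off mm (after rot) [27.4  0.4 91.7]
5 top edge [ -3.25303602 -40.          77.38214624] grasp tcp xb32,zb12 [ -3.20002914 -40.          61.76173683] [291.43866456 175.4646919 ] [array([297.1, 164.1]), array([279.1, 170.1])]
```

View pics/tip.png

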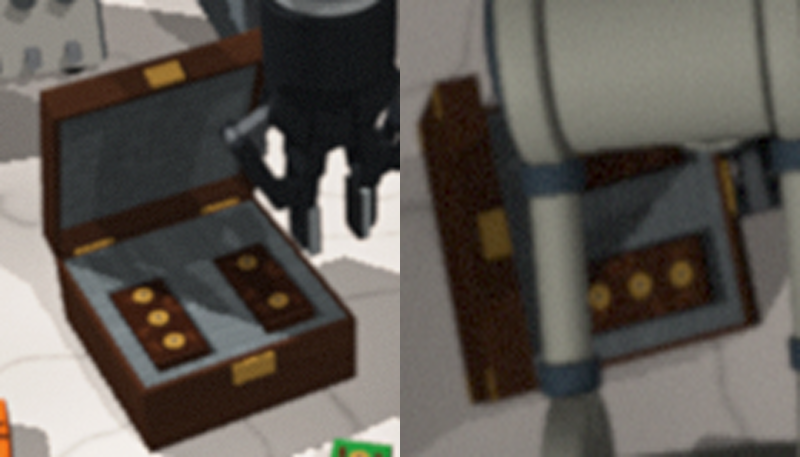

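The block has rocked back to flat: discs sit where they started. My tip dragged it back, since it was jammed by friction at the tip's inner edge. I'll press again, starting nearer the rock line, following the surface towards -x while descending, and unloading before I lift.

```bash
python3 -m pendant '{"offset":[[40,0,40],[41,0,43],[0,0,15],[0,0,0],[0,0,0]],"delta_rot":[[0,0,0],[0,0,0],[0,0,0],[0,0,0],[0,0,0]],"fingers":[255,255,255,255,255]}'
python3 - <<'E'
from h import *
stat();go(case(-41,-40,58),tool(0))
E
```

```text
t: 6.15
position: [0.5747, 0.1442, 0.0757]
tcp_rot: [[-0.21, 0.978, -0.001], [0.978, 0.21, -0.0], [-0.0, -0.001, -1.0]]
wrist_force: [0.3, -0.1, 0.4]
opening: -0.0001
t 6.15 pos [0.5747 0.1442 0.0757] case [-50.  -39.8  75.7] F [ 0.3 -0.1  0.4] open -0.0001 q [ 0.19  0.1   1.5  -0.    1.55 -0.02]
off mm (cur tool) [ 9.   0.1 17.7]
rotvec [-0.0008  0.0002 -0.0049]
off mm (after rot) [ 9.   0.2 17.7]
```

```bash
python3 -m pendant '{"offset":[[9,0,10],[0,0,8],[0,0,2],[-2,0,1],[-2,0,1.5],[-2,0,1.5],[-2,0,1.5],[-2,0,1.7],[-1.5,0,1.8],[-1.5,0,1.9],[-1.5,0,2],[0,0,0]],"delta_rot":[[0,0,0],[0,0,0],[0,0,0],[0,0,0],[0,0,0],[0,0,0],[0,0,0],[0,0,0],[0,0,0],[0,0,0],[0,0,0],[0,0,0]],"fingers":[255,255,255,255,255,255,255,255,255,255,255,255]}'
python3 - <<'E'
from h import *
stat();S=snapshot("side");cv2.imwrite("pics/p3.png",cv2.resize(S["color"][120:220,240:340],(600,600),interpolation=cv2.INTER_CUBIC))
E
```

```text
t: 7.35
position: [0.5758, 0.1385, 0.0423]
tcp_rot: [[-0.209, 0.978, -0.001], [0.978, 0.209, -0.0], [-0.0, -0.001, -1.0]]
wrist_force: [0.2, -0.1, 0.6]
opening: -0.0003
t 7.35 pos [0.5758 0.1385 0.0423] case [-55.8 -39.7  42.3] F [ 0.2 -0.1  0.6] open -0.0003 q [ 0.18  0.12  1.54 -0.    1.49 -0.03]
```

No load with the tip at z = 42 mm means the block has tipped away under it. Lifting clear and looking.

```bash
python3 -m pendant '{"offset":[[0,0,-4],[0,0,-10],[-10,0,-25],[-30,0,-40],[-28,0,-40],[0,0,0]],"delta_rot":[[0,0,0],[0,0,0],[0,0,0],[0,0,0],[0,0,0],[0,0,0]],"fingers":[255,255,255,90,90,90]}'
python3 - <<'E'
from h import *
stat()
S=snapshot("side");T=snapshot("top")
cv2.imwrite("pics/tip2.png",np.hstack([cv2.resize(S["color"][80:240,200:340],(400,457),interpolation=cv2.INTER_CUBIC),cv2.resize(T["color"][215:330,155:270],(400,457),interpolation=cv2.INTER_CUBIC)]))
go(case(-1.3-38.6,-40,63.4+46),tool(40))
E
```

```text
t: 8.0
position: [0.5936, 0.0695, 0.1711]
tcp_rot: [[-0.206, 0.978, 0.014], [0.978, 0.206, -0.001], [-0.003, 0.013, -1.0]]
wrist_force: [-0.2, 0.7, 0.4]
opening: 0.0432
t 8.0 pos [0.5936 0.0695 0.1711] case [-127.   -42.3  171.1] F [-0.2  0.7  0.4] open 0.0432 q [ 0.06  0.07  1.36 -0.    1.7  -0.15]
off mm (cur tool) [84.4 -1.3 55.2]
rotvec [ 0.0067  0.6986 -0.0049]
off mm (after rot) [29.2 -0.5 96.6]
```

View pics/tip2.png

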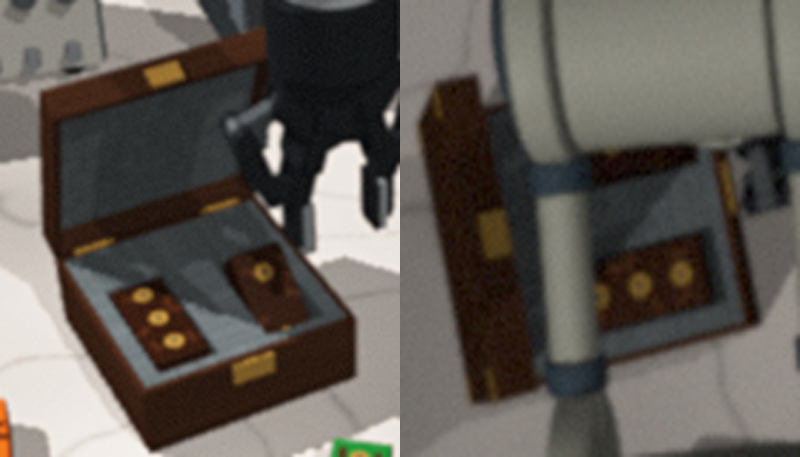

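The block is tipped: raised disc at crop (264,271), i.e. pixel (292.4,174.9), against a prediction of (291,174.9) for 40°. Tilting the tool 40° and going to the standoff.

```bash
python3 -m pendant '{"offset":[[0,0,0],[0,0,0],[0,0,0],[0,0,0],[0,0,0],[14.6,-0.2,18],[14.6,-0.3,18],[0,0,0]],"delta_rot":[[0.002,0.14,-0.001],[0.002,0.14,-0.001],[0.002,0.14,-0.001],[0,0.14,-0.001],[0,0.1386,-0.001],[0,0,0],[0,0,0],[0,0,0]],"fingers":[90,90,90,90,90,90,90,90]}'
python3 - <<'E'
from h import *
stat();go(case(-2,-40,63.2),tool(40))
E
```

```text
t: 8.9
position: [0.5782, 0.1191, 0.1508]
tcp_rot: [[-0.161, 0.976, -0.147], [0.747, 0.218, 0.628], [0.645, -0.008, -0.764]]
wrist_force: [1.2, 0.3, 0.1]
opening: 0.0551
t 8.9 pos [0.5782 0.1191 0.1508] case [-75.3 -37.9 150.8] F [1.2 0.3 0.1] open 0.0551 q [-0.2   0.21  1.38  0.65  1.83 -0.34]
off mm (cur tool) [ -0.5   3.  114.2]
rotvec [-0.0083 -0.0031 -0.0031]
off mm (after rot) [ -0.2   2.1 114.2]
```

```bash
python3 -m pendant '{"offset":[[0,2.2,40],[0,0,40],[0,0,18],[0,0,4],[0,0,4],[0,0,0]],"delta_rot":[[-0.008,-0.003,-0.003],[0,0,0],[0,0,0],[0,0,0],[0,0,0],[0,0,0]],"fingers":[90,90,90,90,90,90]}'
python3 - <<'E'
from h import *
stat();go(case(-2,-40,63.2),tool(40))
S=snapshot("side")
cv2.imwrite("pics/grasp.png",cv2.resize(S["color"][110:210,240:340],(600,600),interpolation=cv2.INTER_CUBIC))
E
```

```text
t: 9.5
position: [0.568, 0.1833, 0.0723]
tcp_rot: [[-0.166, 0.977, -0.132], [0.75, 0.212, 0.627], [0.641, 0.005, -0.768]]
wrist_force: [-0.1, -0.5, 0.5]
opening: 0.0548
t 9.5 pos [0.568  0.1833 0.0723] case [-10.4 -41.8  72.3] F [-0.1 -0.5  0.5] open 0.0548 q [-0.1   0.21  1.53  0.66  1.64 -0.35]
off mm (cur tool) [ 0.6 -1.9 12.4]
rotvec [0.0052 0.0029 0.0012]
off mm (after rot) [ 0.6 -1.8 12.4]
```

View pics/grasp.png

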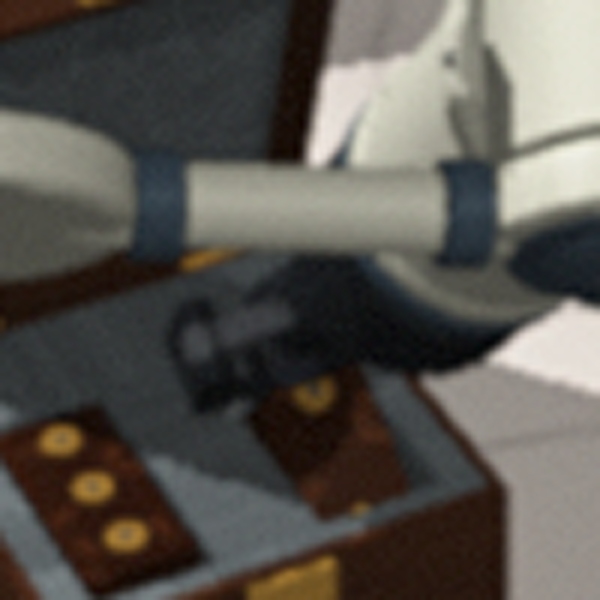

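The fingers straddle the raised end, near finger at crop (210,390). Advancing to depth.

```bash
python3 -m pendant '{"offset":[[0,-1.9,4],[0,0,4],[0,0,0]],"delta_rot":[[0,0,0],[0,0,0],[0,0,0]],"fingers":[90,90,90]}'
python3 -m pendant '{"offset":[[0,0,2],[0,0,2],[0,0,0]],"delta_rot":[[0,0,0],[0,0,0],[0,0,0]],"fingers":[90,90,90]}'
python3 -c "
from h import *
stat()"
```

```text
t: 9.85
position: [0.5645, 0.1881, 0.0653]
tcp_rot: [[-0.165, 0.977, -0.133], [0.75, 0.212, 0.627], [0.641, 0.003, -0.768]]
wrist_force: [-0.3, 0.2, -0.2]
opening: 0.055
t: 10.15
position: [0.564, 0.1908, 0.0623]
tcp_rot: [[-0.165, 0.977, -0.134], [0.75, 0.213, 0.627], [0.641, 0.003, -0.768]]
wrist_force: [-0.3, -0.3, -0.2]
opening: 0.0548
t 10.15 pos [0.564  0.1908 0.0623] case [ -2.2 -39.4  62.3] F [-0.3 -0.3 -0.2] open 0.0548 q [-0.09  0.21  1.55  0.66  1.62 -0.36]
```

```bash
python3 -m pendant '{"offset":[[0,0,0],[0,0,0],[0,0,0],[0,0,0],[0,0,0],[0,0,0]],"delta_rot":[[0,0,0],[0,0,0],[0,0,0],[0,0,0],[0,0,0],[0,0,0]],"fingers":[200,200,200,200,200,200]}' 80
python3 -c "
from h import *
stat()"
```

```text
t: 10.75
position: [0.5643, 0.1906, 0.0629]
tcp_rot: [[-0.166, 0.977, -0.133], [0.75, 0.212, 0.627], [0.641, 0.004, -0.768]]
wrist_force: [-0.3, -1.7, 2.8]
opening: 0.0377
t 10.75 pos [0.5643 0.1906 0.0629] case [ -2.5 -39.7  62.9] F [-0.3 -1.7  2.8] open 0.0377 q [-0.09  0.21  1.54  0.66  1.62 -0.36]
```

Gripped (opening about 38 mm). Lifting straight up.

```bash
python3 -m pendant '{"offset":[[3.2,0,-3.8],[6.4,0,-7.7],[9.6,0,-11.5],[12.8,0,-15.4],[12.8,0,-15.4],[0,0,-30],[0,0,-30],[0,0,-20],[0,0,0]],"delta_rot":[[0,0,0],[0,0,0],[0,0,0],[0,0,0],[0,0,0],[0,0,0],[0,0,0],[0,0,0],[0,0,0]],"fingers":[200,200,200,200,200,200,200,200,200]}'
python3 - <<'E'
from h import *
stat()
S=snapshot("side");T=snapshot("top")
p=pix(S,env.read_state()["position"]).round().astype(int);print(p)
x,y=max(p[0]-100,0),max(p[1]-70,0)
cv2.imwrite("pics/lift.png",cv2.resize(S["color"][y:y+170,x:x+200],(800,600),interpolation=cv2.INTER_CUBIC))
E
```

```text
t: 11.65
position: [0.5762, 0.139, 0.1987]
tcp_rot: [[-0.169, 0.977, -0.127], [0.751, 0.211, 0.626], [0.639, 0.011, -0.769]]
wrist_force: [0.3, -0.5, -0.9]
opening: 0.0377
t 11.65 pos [0.5762 0.139  0.1987] case [-55.4 -40.2 198.7] F [ 0.3 -0.5 -0.9] open 0.0377 q [-0.17  0.16  1.35  0.67  1.85 -0.27]
[297 131]
```

View pics/lift.png

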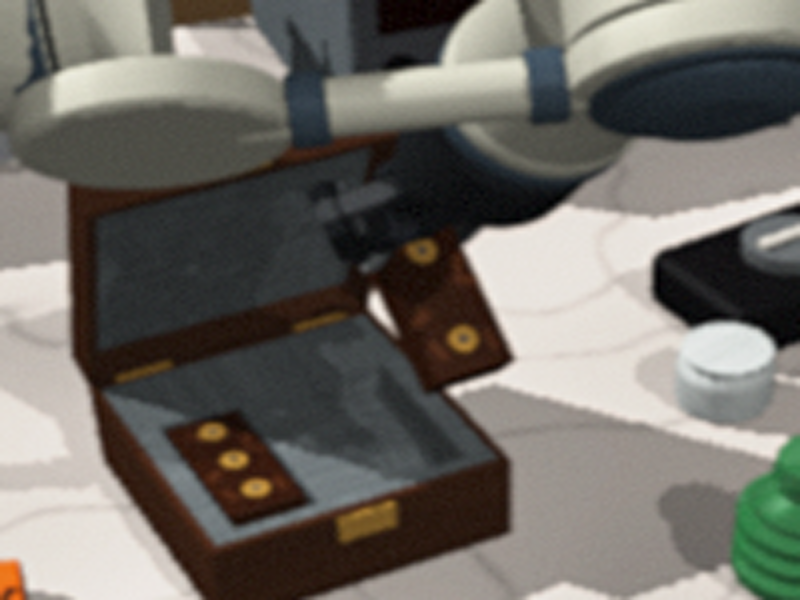

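Held and clear of the case; discs at pixels (302.5,131.8) and (312.8,157.0). I'll measure the block's tilt and its place in the tool from these.

```bash
python3 - <<'E'
from h import *
S=snapshot("side");st=env.read_state();T=np.array(st["tcp_rot"]);q=np.array(st["position"])
K=np.array(S["intrinsics"]);R=np.array(S["R"]);t=np.array(S["t"]);c=-R.T@t
P=[]
for u,v in[(302.5,131.8),(312.75,157.0)]:
    d=R.T@np.linalg.inv(K)@[u,v,1];n=T[:,1];P.append(c+d*(n@(q-c))/(n@d))
P=np.array(P);L=(T.T@(P-q).T).T*1000;print("discs in tool mm",L.round(1),np.linalg.norm(P[0]-P[1]))
v=L[0]-L[1];print("block x vs tool x, rot about tool y deg",np.degrees(np.arctan2(-v[2],v[0])))
print(tool(0,93.5).round(3)); go(np.array([.4303,-.215,.2]),tool(0,93.5))
Z=Ro.from_matrix(T.T@tool(0,102.4)).as_rotvec();print("level",Z)
E
```

```text
discs in tool mm [[ -9.1  -0.  -25.6]
 [-57.1  -0.  -26.7]] 0.0480213027137006
block x vs tool x, rot about tool y deg -1.3434222182864128
[[-0.061  0.998 -0.   ]
 [ 0.998  0.061  0.   ]
 [ 0.     0.    -1.   ]]
off mm (cur tool) [-238.9 -216.3 -208.6]
rotvec [-0.0498 -0.6946  0.1481]
off mm (after rot) [-346.3 -165.5   -6.3]
level [ 0.00420147 -0.69570822 -0.0009075 ]
```

The tilt in the grip is about -1°, and the block centre sits about 33 mm behind the TCP along tool x, as planned. Carrying it to the pad, then levelling.

```bash
python3 -m pendant '{"offset":[[-24,-23.6,-20.2],[-24,-23.6,-20.2],[-24,-23.6,-20.2],[-24,-23.6,-20.2],[-24,-23.6,-20.2],[-24,-23.6,-20.2],[-24,-23.6,-20.2],[-24,-23.6,-20.2],[-24,-23.6,-20.2],[0,0,0],[0,0,0],[0,0,0],[0,0,0],[0,0,0],[0,0,0],[0,0,0]],"delta_rot":[[0,0,0],[0,0,0],[0,0,0],[0,0,0],[0,0,0],[0,0,0],[0,0,0],[0,0,0],[0,0,0],[-0.0083,-0.1158,0.0247],[-0.0083,-0.1158,0.0247],[-0.0083,-0.1158,0.0247],[-0.0083,-0.1158,0.0247],[-0.0083,-0.1158,0.0247],[-0.0083,-0.1158,0.0247],[0,0,0]],"fingers":[200,200,200,200,200,200,200,200,200,200,200,200,200,200,200,200]}'
python3 - <<'E'
from h import *
stat();go(np.array([.4283,-.182,.07]),tool(0,93.5))
E
```

```text
t: 13.4
position: [0.427, -0.1778, 0.1942]
tcp_rot: [[-0.065, 0.998, 0.002], [0.998, 0.065, -0.001], [-0.001, 0.001, -1.0]]
wrist_force: [0.3, -0.3, -1.1]
opening: 0.0378
t 13.4 pos [ 0.427  -0.1778  0.1942] case [-332.8  173.5  194.2] F [ 0.3 -0.3 -1.1] open 0.0378 q [-0.47 -0.29  1.65 -0.    1.78 -0.53]
off mm (cur tool) [ -4.1   0.9 124.3]
rotvec [0.0015 0.0012 0.0044]
off mm (after rot) [ -4.3   1.1 124.2]
```

```bash
python3 -m pendant '{"offset":[[-4,1,40],[0,0,40],[0,0,34],[0,0,0],[0,0,0]],"delta_rot":[[0.001,0.001,0.004],[0,0,0],[0,0,0],[0,0,0],[0,0,0]],"fingers":[200,200,200,200,200]}'
python3 - <<'E'
from h import *
stat()
S=snapshot("side")
cv2.imwrite("pics/place.png",cv2.resize(S["color"][280:450,200:400],(800,600),interpolation=cv2.INTER_CUBIC))
E
```

```text
t: 13.9
position: [0.4277, -0.1842, 0.0798]
tcp_rot: [[-0.057, 0.998, -0.003], [0.998, 0.057, 0.003], [0.004, -0.003, -1.0]]
wrist_force: [-0.1, 0.2, -0.9]
opening: 0.0377
t 13.9 pos [ 0.4277 -0.1842  0.0798] case [-339.2  174.2   79.8] F [-0.1  0.2 -0.9] open 0.0377 q [-0.48 -0.25  1.82  0.    1.57 -0.54]
```

View pics/place.png

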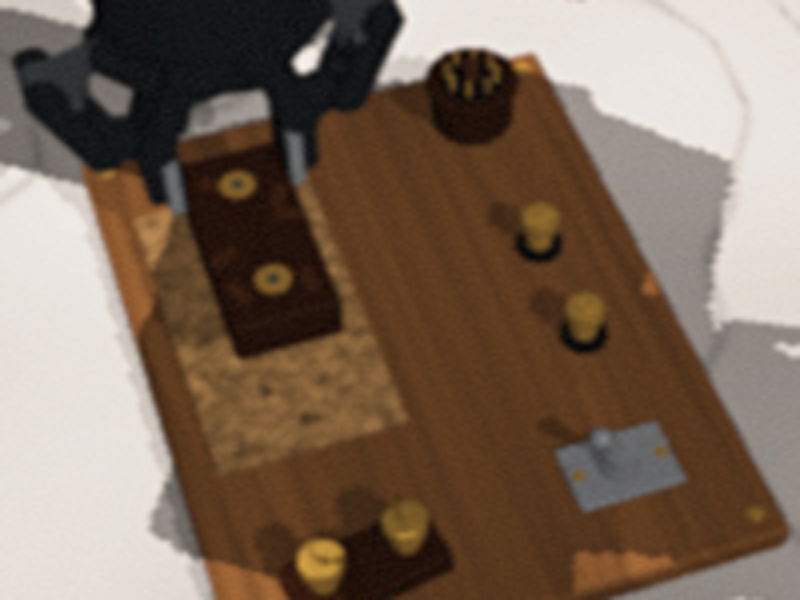

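The block is level over the pad, discs at pixels (259.3,332.1) and (268,358.8).

```bash
python3 - <<'E'
from h import *
S=snapshot("side")
for z in(.08,.09,.10):
    a,b=ray(S,259.25,332.1,z),ray(S,268,358.8,z);m=(a+b)/2;print(z,m.round(4),np.linalg.norm(a-b).round(4),np.degrees(np.arctan2(*(a-b)[1::-1])))
E
```

```text
0.08 [ 0.431 -0.209  0.08 ] 0.0488 93.38408805384539
0.09 [ 0.4304 -0.2157  0.09  ] 0.0481 93.38408805384537
0.1 [ 0.4298 -0.2224  0.1   ] 0.0474 93.38408805384537
```

Consistent: top at 0.092 (12 mm above the TCP, as planned), centre (0.430,-0.217), 2 mm from the pad centre, and 45 mm to go down.

```bash
python3 -m pendant '{"offset":[[2,0,20],[0,0,14],[0,0,5],[0,0,2],[0,0,1],[0,0,0],[0,0,0]],"delta_rot":[[0,0,0],[0,0,0],[0,0,0],[0,0,0],[0,0,0],[0,0,0],[0,0,0]],"fingers":[200,200,200,200,200,200,200]}'
python3 -m pendant '{"offset":[[0,0,1],[0,0,1],[0,0,0]],"delta_rot":[[0,0,0],[0,0,0],[0,0,0]],"fingers":[200,200,200]}'
```

```text
t: 14.7
position: [0.4284, -0.1827, 0.0389]
tcp_rot: [[-0.057, 0.998, 0.0], [0.998, 0.057, 0.0], [0.0, 0.0, -1.0]]
wrist_force: [0.5, -0.1, -2.3]
opening: 0.0374
t: 15.0
position: [0.428, -0.1824, 0.0361]
tcp_rot: [[-0.057, 0.998, -0.001], [0.998, 0.057, 0.001], [0.001, -0.001, -1.0]]
wrist_force: [-0.2, 1.0, -1.7]
opening: 0.0374
```

```bash
python3 -m pendant '{"offset":[[0,0,1],[0,0,0.7],[0,0,0]],"delta_rot":[[0,0,0],[0,0,0],[0,0,0]],"fingers":[200,200,200]}'
```

```text
t: 15.3
position: [0.4281, -0.1825, 0.0349]
tcp_rot: [[-0.057, 0.998, -0.001], [0.998, 0.057, 0.001], [0.001, -0.001, -1.0]]
wrist_force: [-0.6, -0.1, 1.6]
opening: 0.0377
```

Contact: the vertical force went from -1.7 to +1.6 N. Releasing and backing off.

```bash
python3 -m pendant '{"offset":[[0,0,0],[0,0,0],[0,0,0],[0,0,0],[0,0,0],[0,0,-10],[0,0,-40],[0,0,-45],[0,0,-45],[0,0,-45],[0,0,0]],"delta_rot":[[0,0,0],[0,0,0],[0,0,0],[0,0,0],[0,0,0],[0,0,0],[0,0,0],[0,0,0],[0,0,0],[0,0,0],[0,0,0]],"fingers":[90,90,90,90,90,90,90,90,255,255,255]}'
python3 - <<'E'
from h import *
stat()
T=snapshot("top");S=snapshot("side")
cv2.imwrite("pics/done1.png",np.hstack([cv2.resize(S["color"][300:440,200:340],(400,400),interpolation=cv2.INTER_CUBIC),cv2.resize(S["color"][70:240,190:360],(400,400),interpolation=cv2.INTER_CUBIC)]))
go(case(110,0,285),tool(0))
E
```

```text
t: 16.4
position: [0.4301, -0.1836, 0.2283]
tcp_rot: [[-0.057, 0.998, 0.011], [0.998, 0.057, -0.005], [-0.006, 0.011, -1.0]]
wrist_force: [1.8, 0.3, 1.0]
opening: 0.0116
t 16.4 pos [ 0.4301 -0.1836  0.2283] case [-339.2  171.7  228.3] F [1.8 0.3 1. ] open 0.0116 q [-0.48 -0.28  1.58  0.    1.82 -0.53]
off mm (cur tool) [469.9  99.7 -63.6]
rotvec [ 0.0025  0.0014 -0.1596]
off mm (after rot) [448.2 172.9 -63.3]
```

View pics/done1.png

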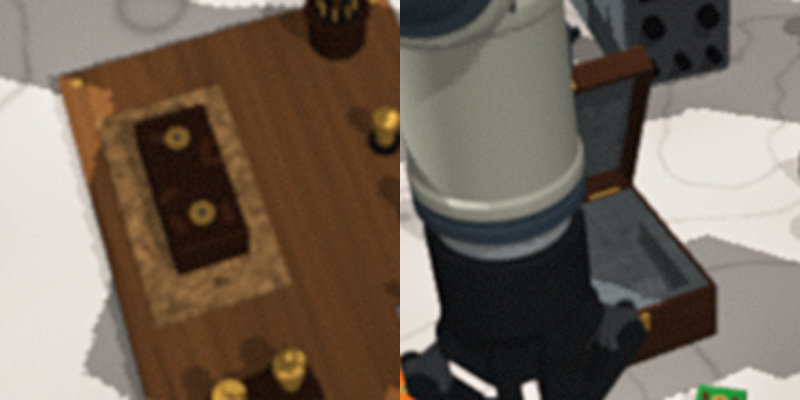

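```bash
python3 - <<'E'
from h import *
S=snapshot("side")
a,b=ray(S,261.95,347.95,.047),ray(S,271.05,374.2,.047);m=(a+b)/2;d=m-[.4303,-.215,.047];u=np.radians(93.5)
print(m,np.linalg.norm(a-b),np.degrees(np.arctan2(*(a-b)[1::-1])),"along",d[0]*np.cos(u)+d[1]*np.sin(u),"across",d[0]*np.sin(u)-d[1]*np.cos(u))
E
python3 -m pendant '{"offset":[[0,0,-40],[0,0,-23],[37.3,14.4,0],[37.3,14.4,0],[37.3,14.4,0],[37.3,14.4,0],[37.3,14.4,0],[37.3,14.4,0],[37.3,14.4,0],[37.3,14.4,0],[37.3,14.4,0],[37.3,14.4,0],[37.3,14.4,0],[37.3,14.4,0],[0,0,0],[0,0,0]],"delta_rot":[[0,0,-0.08],[0,0,-0.0796],[0,0,0],[0,0,0],[0,0,0],[0,0,0],[0,0,0],[0,0,0],[0,0,0],[0,0,0],[0,0,0],[0,0,0],[0,0,0],[0,0,0],[0,0,0],[0,0,0]],"fingers":[255,255,255,255,255,255,255,255,255,255,255,255,255,255,255,255]}'
python3 - <<'E'
from h import *
stat();go(case(105,0,195),tool(0))
E
```

```text
[ 0.43157138 -0.21522387  0.047     ] 0.04828578638128241 94.36637474981734 along -0.0003010654274793172 across 0.0012553438838127026
t: 18.15
position: [0.5003, 0.2921, 0.2802]
tcp_rot: [[-0.216, 0.976, -0.005], [0.976, 0.216, -0.002], [-0.001, -0.005, -1.0]]
wrist_force: [-0.2, 0.3, -0.8]
opening: 0.0002
t 18.15 pos [0.5003 0.2921 0.2802] case [110.4   1.  280.2] F [-0.2  0.3 -0.8] open 0.0002 q [0.47 0.06 1.18 0.   1.91 0.25]
off mm (cur tool) [-5.4  1.5 85.2]
rotvec [-0.0051  0.0006  0.0017]
off mm (after rot) [-5.4  1.  85.2]
```

The block lies on the pad 0.3 mm along and 1.3 mm across from its middle, within 1°. Now down behind the lid, then forward to contact.

```bash
python3 -m pendant '{"offset":[[-5,1,40],[0,0,45],[-10,0,0],[-10,0,0],[-5,0,0],[0,0,0]],"delta_rot":[[0,0,0],[0,0,0],[0,0,0],[0,0,0],[0,0,0],[0,0,0]],"fingers":[255,255,255,255,255,255]}'
python3 -c "
from h import *
stat()"
```

```text
t: 18.75
position: [0.5098, 0.2618, 0.2018]
tcp_rot: [[-0.213, 0.977, 0.005], [0.977, 0.213, 0.003], [0.002, 0.005, -1.0]]
wrist_force: [-0.7, -0.5, 0.2]
opening: -0.0
t 18.75 pos [0.5098 0.2618 0.2018] case [ 78.7  -1.7 201.8] F [-0.7 -0.5  0.2] open -0.0 q [0.41 0.01 1.37 0.   1.76 0.2 ]
```

```bash
python3 -m pendant '{"offset":[[-9,1.5,0],[-9,0,0],[-7,0,2],[-7,0,2],[-7,0,2],[-7,0,2],[0,0,0]],"delta_rot":[[0,0,0],[0,0,0],[0,0,0],[0,0,0],[0,0,0],[0,0,0],[0,0,0]],"fingers":[255,255,255,255,255,255,255]}'
python3 - <<'E'
from h import *
stat();S=snapshot("side");cv2.imwrite("pics/lid1.png",S["color"])
E
```

```text
t: 19.45
position: [0.5195, 0.2169, 0.189]
tcp_rot: [[-0.214, 0.977, -0.002], [0.977, 0.214, -0.0], [0.0, -0.002, -1.0]]
wrist_force: [-0.0, 0.7, 0.2]
opening: -0.0001
t 19.45 pos [0.5195 0.2169 0.189 ] case [ 32.8  -1.6 189. ] F [-0.   0.7  0.2] open -0.0001 q [ 0.33 -0.01  1.41  0.    1.74  0.12]
```

The viewer's limit is used up, so from here I rely on forces and pixel measurements.

```bash
python3 -m pendant '{"offset":[[-6.3,0,3.5],[-6.3,0,3.5],[-6.3,0,3.5],[-6.3,0,3.5]],"delta_rot":[[0,0,0],[0,0,0],[0,0,0],[0,0,0]],"fingers":[255,255,255,255]}'
python3 -m pendant '{"offset":[[-5.5,0,4.7],[-5.5,0,4.7],[-5.5,0,4.7],[-5.5,0,4.7]],"delta_rot":[[0,0,0],[0,0,0],[0,0,0],[0,0,0]],"fingers":[255,255,255,255]}'
python3 -m pendant '{"offset":[[-4.5,0,5.7],[-4.5,0,5.7],[-4.5,0,5.7],[-4.5,0,5.7]],"delta_rot":[[0,0,0],[0,0,0],[0,0,0],[0,0,0]],"fingers":[255,255,255,255]}'
python3 -m pendant '{"offset":[[-3.2,0,6.4],[-3.2,0,6.4],[-3.2,0,6.4],[-3.2,0,6.4],[0,0,0]],"delta_rot":[[0,0,0],[0,0,0],[0,0,0],[0,0,0],[0,0,0]],"fingers":[255,255,255,255,255]}'
python3 - <<'E'
from h import *
stat();S=snapshot("side");cv2.imwrite("pics/lid2.png",S["color"])
E
```

```text
t: 19.9
position: [0.5249, 0.193, 0.1753]
tcp_rot: [[-0.215, 0.977, -0.001], [0.977, 0.215, 0.001], [0.001, -0.001, -1.0]]
wrist_force: [-0.5, 1.0, 0.4]
opening: -0.0001
t: 20.3
position: [0.5298, 0.1714, 0.1565]
tcp_rot: [[-0.215, 0.977, -0.001], [0.977, 0.215, 0.001], [0.001, -0.001, -1.0]]
wrist_force: [-0.4, 1.1, 0.9]
opening: 0.0001
t: 20.7
position: [0.5335, 0.1541, 0.1335]
tcp_rot: [[-0.215, 0.977, -0.001], [0.977, 0.215, 0.001], [0.001, -0.001, -1.0]]
wrist_force: [0.9, 1.4, 0.8]
opening: -0.0001
t: 21.2
position: [0.5356, 0.1414, 0.1069]
tcp_rot: [[-0.214, 0.977, -0.003], [0.977, 0.214, 0.0], [0.001, -0.003, -1.0]]
wrist_force: [-0.7, -0.4, -0.1]
opening: -0.0
t 21.2 pos [0.5356 0.1414 0.1069] case [-44.4  -1.1 106.9] F [-0.7 -0.4 -0.1] open -0.0 q [ 0.2  -0.02  1.56  0.    1.6  -0.02]
```

```bash
python3 -m pendant '{"offset":[[-2,0,6],[-2,0,6],[-2,0,6],[-1,0,4],[0,0,3],[0,0,0]],"delta_rot":[[0,0,0],[0,0,0],[0,0,0],[0,0,0],[0,0,0],[0,0,0]],"fingers":[255,255,255,255,255,255]}'
python3 -m pendant '{"offset":[[0,0,2],[0,0,2],[0,0,0]],"delta_rot":[[0,0,0],[0,0,0],[0,0,0]],"fingers":[255,255,255]}'
python3 - <<'E'
from h import *
stat();S=snapshot("side");cv2.imwrite("pics/lid3.png",S["color"])
E
```

```text
t: 21.85
position: [0.5374, 0.1349, 0.0828]
tcp_rot: [[-0.215, 0.977, -0.002], [0.977, 0.215, 0.0], [0.001, -0.002, -1.0]]
wrist_force: [-0.5, 0.4, -0.7]
opening: -0.0001
t: 22.15
position: [0.5379, 0.135, 0.08]
tcp_rot: [[-0.215, 0.977, -0.0], [0.977, 0.215, 0.001], [0.001, 0.0, -1.0]]
wrist_force: [-0.8, -0.4, 2.9]
opening: 0.0004
t 22.15 pos [0.5379 0.135  0.08  ] case [-51.1  -2.   80. ] F [-0.8 -0.4  2.9] open 0.0004 q [ 0.18 -0.01  1.6   0.    1.55 -0.03]
```

Contact at z = 80 mm, the shut height of the outer face. I'll press a little more to seat it.

```bash
python3 -m pendant '{"offset":[[0,0,1.5],[0,0,1.5],[0,0,1],[0,0,0]],"delta_rot":[[0,0,0],[0,0,0],[0,0,0],[0,0,0]],"fingers":[255,255,255,255]}'
```

```text
t: 22.6
position: [0.5381, 0.1351, 0.0798]
tcp_rot: [[-0.215, 0.977, 0.002], [0.977, 0.215, 0.001], [0.001, 0.002, -1.0]]
wrist_force: [-9.1, -3.0, 19.9]
opening: -0.0003
```

Stiff at z = 79.8 mm with 20 N: the lid is shut. Retreating, then a numeric check of lid, block and bystanders.

```bash
python3 -m pendant '{"offset":[[0,0,-6],[0,0,-30],[0,0,-45],[0,0,-45],[0,40,-20],[0,45,0],[0,45,0],[0,45,0],[0,0,0],[0,0,0],[0,0,0]],"delta_rot":[[0,0,0],[0,0,0],[0,0,0],[0,0,0],[0,0,0],[0,0,0],[0,0,0],[0,0,0],[0,0,0],[0,0,0],[0,0,0]],"fingers":[255,255,255,255,255,255,255,255,255,255,255]}'
python3 - <<'E'
from h import *
stat();S=snapshot("side");T=snapshot("top");c=S["color"]
old=cv2.imread("pics/side0.png")
# bystander change check side view
b=cv2.GaussianBlur(c,(5,5),0);o=cv2.GaussianBlur(old,(5,5),0)
for nm,(x,y,w,h) in dict(insul=(378,182,45,55),ear=(243,258,42,36),valve=(303,288,30,34),term=(265,420,52,40),toggle=(336,396,38,32),screw=(440,270,60,110),tin=(362,148,32,34)).items():
    print(nm,cv2.absdiff(b,o)[y:y+h,x:x+w].mean().round(1))
# lid front corners predicted shut
for ph in(0,.05,.1):
    f=lambda r,h,y: case(80-r*np.cos(ph)+h*np.sin(ph),y,56+r*np.sin(ph)+h*np.cos(ph))
    print(ph,[pix(S,f(160,24,y)).round(1) for y in(-80,80)],"back",[pix(S,f(0,24,y)).round(1) for y in(-80,80)])
h=cv2.cvtColor(c,cv2.COLOR_BGR2HSV);m=((h[...,1]>90)&(h[...,0]<20)&(h[...,2]<110)).astype(np.uint8);m[:,:205]=0;m[:,345:]=0;m[:90]=0;m[240:]=0
k=max(cv2.findContours(cv2.morphologyEx(m,cv2.MORPH_OPEN,np.ones((3,3))),0,2)[0],key=cv2.contourArea)
print(cv2.approxPolyDP(cv2.convexHull(k),2.5,True)[:,0].tolist())
# block discs on pad
m=cv2.inRange(h[320:400,240:295],(15,80,70),(35,255,255));
for p in[(262,348),(271,374)]: print(c[p[1],p[0]])
E
```

```text
t: 23.7
position: [0.7081, 0.1725, 0.2223]
tcp_rot: [[-0.215, 0.977, -0.0], [0.977, 0.215, 0.001], [0.001, 0.0, -1.0]]
wrist_force: [-0.0, 0.0, 0.7]
opening: -0.0003
t 23.7 pos [0.7081 0.1725 0.2223] case [ -51.  -176.2  222.3] F [-0.   0.   0.7] open -0.0003 q [ 0.19  0.46  0.81  0.    1.87 -0.02]
insul 12.5
ear 22.1
valve 26.3
term 9.1
toggle 42.4
screw 35.1
tin 5.5
0 [array([324.1, 181.6]), array([247.8, 208.5])] back [array([287.8, 138.8]), array([216.6, 161.4])]
0.05 [array([323.7, 178. ]), array([247.1, 204.9])] back [array([287.6, 138.5]), array([216.4, 161.1])]
0.1 [array([323.3, 174.3]), array([246.3, 201.1])] back [array([287.3, 138.3]), array([216.2, 160.8])]
[[292, 144], [323, 183], [323, 210], [252, 236], [224, 192], [220, 166], [230, 158], [277, 143]]
[ 75 109 133]
[ 77 105 130]
```

Lid front corner measured at (323,183), against a prediction of (324,181.6) shut and (324,178) at 0.05 rad, so it is shut. The discs are still where I placed them on the pad. Handing in.

```bash
python3 -c "
from h import *
print(workorder.hand_in());stat()"
```

```text
the job is handed in; nothing more can be done
None
the job is handed in; nothing more can be done
```

The job is done and handed in, at about 24 s of the 58 s allowed; no verdict was reported. The two-contact block lies on the cork pad and the lid is shut.

**What I did**
- The first press failed: the block rocked back to flat when I lifted the finger. I pressed again, following the surface towards the hollow, and it stayed tipped at about 40°.
- I gripped the raised end with the tool tilted 40°, lifted the block out and levelled it. I set it on the pad by feel and let go.
- I then pushed the lid down slowly from behind with the closed fingers.

**Last checks**
- **Block:** when I let go it lay 0.3 mm along and 1.3 mm across from the pad centre, turned about 1°, contacts up. A final colour check after shutting the lid still shows brass at both disc positions.
- **Lid:** it stopped hard at 79.8 mm under 20 N, where 80 mm is shut. Its front corner in the picture fits 0 rad.
- **Robot:** it stands clear of everything, with the wrist force at about 0.7 N.

**Not settled**
- **Bystanders and toggle:** comparing pictures before and after gave large differences at the toggle, screwdriver, valve base and earpiece. I put these down to the arm's moving shadow. The tool never went near the toggle, but I did not confirm it.
- **Three-contact block:** it was last seen flat in its nest as I lifted the other block. It is now under the lid, so I could not look again.
- **Block height in the grip:** one measurement while lifting disagreed by about 13 mm because of a slanted view. A second one over the pad agreed with the plan.

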